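Trip one station of a drop-weight tester

ROBOT

A 6-joint arm with a two-finger parallel gripper is mounted at the origin on a cart in front of the work surface, level with it; the furniture and walls round the work are solid. World frame = base frame: x ahead of the robot, y to its left, z up, the work surface at z = 0. Lengths are in m, angles in rad, forces in N, time in s.
With the tool pointing down it reaches from about 0.3 to 0.875 m from the base axis. Payload 6.4 kg.
Tool frame: the origin (TCP) lies at the very end of the fingers, on their centre line; the grasp point (between the pads) lies 19 mm behind it; z points along the fingers, y is the line along which they close (so a half turn about z gives the same grasp; the last joint's range is limited). The gripper opens to 85 mm and grips with 20 to 120 N. Pads are 22 mm wide; open, the fingers measure 114 mm over their backs; the gripper's body (76 mm by 85 mm) begins 54 mm behind the grasp point. The pads swing forward as they close: fully open they stand 13 mm farther back than shut.
Start: joints at [-1.368, 0.181, 1.607, -0, 1.354, -0.206], TCP at [0.229, -0.528, 0.231] pointing down, gripper open.
Joint ranges: [-2.99, 2.99], [-0.89, 2.07], [0.3, 2.58], [-1.14, 4.28], [0, 2.63], [-3.12, 3.12]. Speed limits (rad/s): [2.57, 2.57, 3.01, 3.14, 3.14, 3.14].

INTERFACE

Orientations are given as a unit quaternion [w, x, y, z].
In Python, from bench import * gives the robot as it stands. The module is installed in compiled form; this text tells all that it offers.
- The arm moves only by the tool arm_command, never from a script. Its arguments are lists of equal length, an entry for each row: "dp": the shift along the tool's x, y, z in units of 0.25 m (1.0 is 0.25 m), a list of three; "turn": the turn, a rotation vector about the tool's x, y, z in units of 30 degrees (1.0 is 30 degrees), a list of three; "jaw": the opening, from 0 (shut) to 1 (fully open). A call has 1 to 5 rows; each row is the pose to reach, as a shift and turn from the pose commanded when the call began, along the tool's axes at that moment; what a row does not reach only later rows make up. A row lasts 1/8 s, in which the tool goes at most 62.5 mm and 10.7 degrees, less where a joint would pass 70% of its speed; a pose out of reach is approached as far as the arm can. A call with a number of a shift or a turn outside -1 to 1 is refused whole. A call with a gripper value outside its range is refused whole. The fingers move at their own pace and stop on an object; the grip force is fixed at half the most. Time passes only in rows, so rows that repeat a pose let the fingers close. It gives the time, the measured TCP pose, the force, the opening and the grip force at its end, in the units of the state.
- get_obs(): the state, without advancing time (a new reading comes with each control period).
- camera(name): name is "scene" or "top" or "wrist"; returns the picture (480x640x3 uint8, blue, green, red); there is no depth.
- get_calibration(name): a dict with "camera_matrix" (3x3 intrinsics, pixels), "R" (3x3) and "t" (3): a world point X has camera coordinates R X + t; the wrist camera has in their place "mount" (4x4, takes a point from camera to tool coordinates, whose origin is the TCP and whose axes are the flange's). Camera axes: x right, y down, z forward; pixel columns grow to the right and rows downward; lengths in m; the calibration is good to about 2 mm. A picture is of the moment at which its call begins: read the wrist's pose just before it. get_calibration takes no time and is no camera call.
- hand_in(): hands the job in; it is judged then, once.
The state is a dict: "time_s": time; "q": joint angles; "dq": joint speeds; "joint_efforts": joint torques, N m; "eef_pos": TCP position; "eef_rot": TCP orientation; "wrist_force": force on the tool from outside, world axes, zero at the start; "torque": the same for the moment, N m; "opening": opening from 0.0 (shut) to 1.0 (fully open); "grasp_force": force on a finger pad.
Only numpy, scipy, OpenCV 4.12 (cv2) and the standard library are available. Lean on these libraries where they do the work, as an engineer would, in place of code of your own. Each camera call takes 0.05 s, during which the arm holds its last target. There are 200 camera calls.

TASK

Run the drop test on the red seal ring only: push the tester's yellow-capped safety bar fully across to the right to free the levers, then press the release lever in front of the red ring lightly down with a fingertip until its weight drops on the ring. Let the lever spring back, push the safety bar fully back to the left so that the levers are blocked again, and draw clear. Leave the other two levers, all the weights and rings, and the things on the bench alone; nothing is to be picked up.

Things in the scene. Friction and masses are not known exactly. Their poses are not given: they have to be found in the camera images.
- tester: fixed drop-weight tester: beige base 160 x 280 x 20 mm, two end posts, top beam 176 mm high; three stations 72 mm apart along its y, each a weight hanging 64 mm over a ring in a dish. Origin at the underside on the row's centre line. -x is its front, where the levers stick out; +y its left seen from the front. Yaw 0.1 to 0.45 rad
- anvil_left (a point): centre of the dish floor (inner diameter 46 mm, lip 3 mm, floor 32 mm above the bench), left station (as seen from the tester's lever side, where the robot stands); the ring under test lies on it
- pad_left (a point): centre of the top of the lever's round black thumb pad, left station (as seen from the tester's lever side, where the robot stands): diameter 26 mm, 120 mm above the bench, 88 mm in front of the row's centre line; nothing within 40 mm is higher; the next pad is 72 mm away
- lever_left (a joint): release lever, left station (as seen from the tester's lever side, where the robot stands): 0 at rest, grows as the pad is pressed down, stops at 0.36 rad (22 mm). Pad 62 mm from the hinge. It lets the weight go at about 0.17 rad (10 to 11 mm down), needs about 2 N and springs back. With the safety bar on it stops dead after 2 mm
- weight_left (a joint): drop weight (about 0.25 kg), left station (as seen from the tester's lever side, where the robot stands): 0 hanging on the lever's nose, grows as it falls; about 0.064 m when it lies on the 8 mm ring
- anvil_middle (a point): centre of the dish floor (inner diameter 46 mm, lip 3 mm, floor 32 mm above the bench), middle station (as seen from the tester's lever side, where the robot stands); the ring under test lies on it
- pad_middle (a point): centre of the top of the lever's round black thumb pad, middle station (as seen from the tester's lever side, where the robot stands): diameter 26 mm, 120 mm above the bench, 88 mm in front of the row's centre line; nothing within 40 mm is higher; the next pad is 72 mm away
- lever_middle (a joint): release lever, middle station (as seen from the tester's lever side, where the robot stands): 0 at rest, grows as the pad is pressed down, stops at 0.36 rad (22 mm). Pad 62 mm from the hinge. It lets the weight go at about 0.17 rad (10 to 11 mm down), needs about 2 N and springs back. With the safety bar on it stops dead after 2 mm
- weight_middle (a joint): drop weight (about 0.25 kg), middle station (as seen from the tester's lever side, where the robot stands): 0 hanging on the lever's nose, grows as it falls; about 0.064 m when it lies on the 8 mm ring
- anvil_right (a point): centre of the dish floor (inner diameter 46 mm, lip 3 mm, floor 32 mm above the bench), right station (as seen from the tester's lever side, where the robot stands); the ring under test lies on it
- pad_right (a point): centre of the top of the lever's round black thumb pad, right station (as seen from the tester's lever side, where the robot stands): diameter 26 mm, 120 mm above the bench, 88 mm in front of the row's centre line; nothing within 40 mm is higher; the next pad is 72 mm away
- lever_right (a joint): release lever, right station (as seen from the tester's lever side, where the robot stands): 0 at rest, grows as the pad is pressed down, stops at 0.36 rad (22 mm). Pad 62 mm from the hinge. It lets the weight go at about 0.17 rad (10 to 11 mm down), needs about 2 N and springs back. With the safety bar on it stops dead after 2 mm
- weight_right (a joint): drop weight (about 0.25 kg), right station (as seen from the tester's lever side, where the robot stands): 0 hanging on the lever's nose, grows as it falls; about 0.064 m when it lies on the 8 mm ring
- safety_bar (a joint): steel safety bar along the tester's y under the lever arms, 55 mm in front of the row's centre line: 0 (stop) = on, levers blocked, left end farthest out; 0.022 m (stop) = free, pushed fully right, toward -y. Starts at 0 to 0.003. Needs about 2 N to slide and stays where it is left
- bar_left_end (a point): centre of the outer face of the yellow round cap (diameter 22 mm, 12 mm long, centre 95 mm above the bench) at the bar's left end; pushing it toward the tester's -y frees the levers. With the bar on it stands 195 mm left of the middle station, 64 mm outside the end post.
- bar_right_end (a point): the same at the right end; with the bar free it stands 195 mm right of the middle station, and pushing it toward +y puts the bar on again
- ring_red: red rubber seal ring, 33 mm outside, 8 mm thick, lying flat in the dish of one station; origin at the middle of its underside
- ring_black_1: black rubber seal ring, 40 mm outside, 8 mm thick, in the dish of another station; origin as before
- ring_black_2: black rubber seal ring like the other, 40 mm outside, 8 mm thick, in the dish of the third station; origin as before
- carton: small white sample carton with an orange label, 60 x 90 x 45 mm, on the bench in front of the tester; origin at the middle of its underside
- check_weight: grey 100 g check weight with a knob, diameter 27 mm, 35 mm high, on the bench in front of the tester; origin underneath
- brass_weight: brass-coloured 50 g check weight with a knob, diameter 22 mm, 30 mm high, beside the grey one; origin underneath
- forceps: steel tweezers, 132 x 12 x 8 mm, lying behind the tester; origin underneath the middle

How it is judged:
By the outcome, as a careful person would: the job done as asked, in the order asked, and still so for the second after the job is handed in, with the robot touching nothing.
It also fails if it takes over 48 s, if anything falls off the work surface, if the arm or the gripper's body presses on something with over 40 N, if the wrist force passes 120 N, or if a joint passes its speed limit or range.

## Working session

There is one attempt and no reset: what is moved stays moved. The work goes in short steps, Python scripts to look and compute and a tool call to move; the robot and the scene stay as the last step left them, time stands still between calls to the robot, and variables do not carry over. Pictures are saved under pics/ and viewed, at most 10 in all, crops included, and the job is handed in when it is done.

Besides the shell and the picture viewer there is one more tool, called after ">>>" by a JSON object that holds its "name" and its "arguments", one argument or row to a line. arm_command: Moves the arm, as the interface text tells. Its arguments: {"type":"object","properties":{"dp":{"type":"array"},"turn":{"type":"array"},"jaw":{"type":"array"}},"required":["dp","turn","jaw"]}

```bash
mkdir -p pics; python3 - <<'E'
from bench import *
import cv2
print(get_obs())
for n in("scene","top"):
    cv2.imwrite(f"pics/{n}0.png",camera(n)); c=get_calibration(n); print(n,c)
print(get_calibration("wrist"))
E
```

```text
{'time_s': 0.0, 'q': array([-1.36827938e+00,  1.81531554e-01,  1.60803099e+00,  1.32508852e-05,
        1.35380535e+00, -2.06260508e-01]), 'dq': array([ 1.10266181e-03,  1.18686365e-03, -1.39578433e-03, -2.17176579e-04,
        1.79864975e-03, -4.79358093e-05]), 'joint_efforts': array([ 1.05118261e-04, -4.44867826e+01, -3.51339447e+01, -3.68480305e-04,
        8.89225543e-03,  2.61194906e-06]), 'eef_pos': array([ 0.22848032, -0.52704197,  0.23037839]), 'eef_rot': array([-8.87607023e-04,  9.79185142e-01,  2.02967167e-01,  8.13022411e-06]), 'wrist_force': array([-0.03823059,  0.30524486, -0.11007513]), 'torque': array([ 0.01222588,  0.02447141, -0.00497878]), 'grasp_force': 0.0, 'opening': 1.003945242584017}
scene {'camera_matrix': array([[522.98676739,   0.        , 314.10045986],
       [  0.        , 522.98676739, 238.44985305],
       [  0.        ,   0.        ,   1.        ]]), 'R': array([[-0.19618944,  0.98054517, -0.00639242],
       [ 0.85571787,  0.1680232 , -0.48940283],
       [-0.47880751, -0.10148578, -0.87203441]]), 't': array([ 0.07622985, -0.4101481 ,  1.28749967])}
t
[... 200 characters left out ...]
, -0.98694033,  0.00753903],
       [-0.95068412,  0.15293738, -0.26983301],
       [ 0.26515608, -0.050586  , -0.96287762]]), 't': array([0.10669681, 0.54016971, 0.78939482])}
{'camera_matrix': array([[417.06095381,   0.        , 322.10071614],
       [  0.        , 417.06095381, 240.44606047],
       [  0.        ,   0.        ,   1.        ]]), 'mount': array([[-1.34863094e-04, -9.59899546e-01, -2.80344153e-01,
         7.01937017e-02],
       [ 9.99999864e-01, -2.70810359e-04,  4.46193237e-04,
         1.69885833e-03],
       [-5.04220786e-04, -2.80344054e-01,  9.59899451e-01,
        -1.42783753e-01],
       [ 0.00000000e+00,  0.00000000e+00,  0.00000000e+00,
         1.00000000e+00]])}
```

View pics/scene0.png

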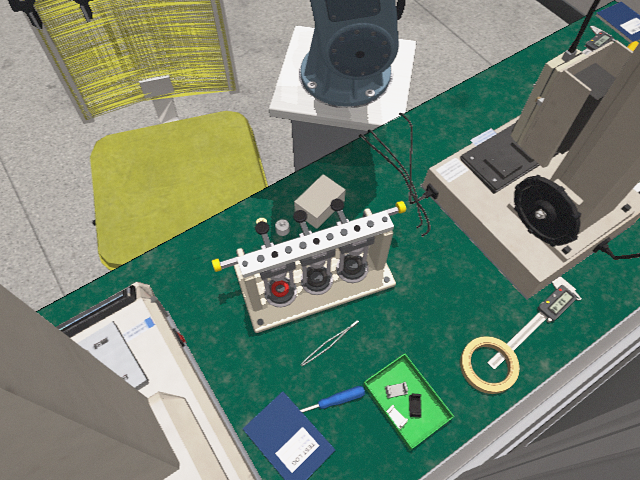

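View pics/top0.png

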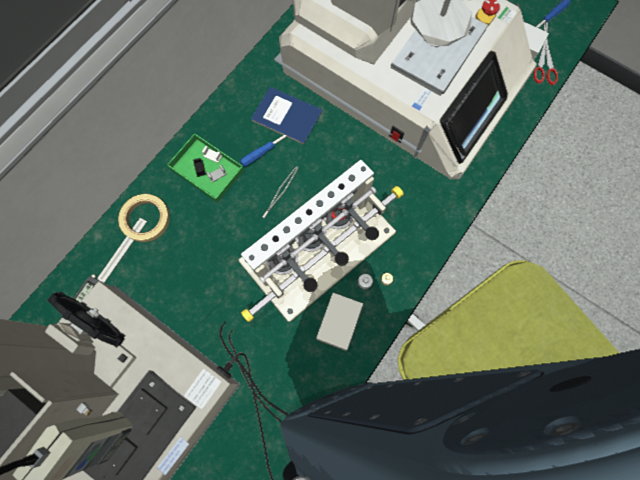

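The scene view is from behind the tester. The red ring is at (280,289), under the robot's right-hand station. In the top view the pads are at about (310,285), (341,259) and (372,233), and the yellow caps at (247,315) on the left and (397,192) on the right. The carton and weights stand in front of the tester.

```bash
cat > h.py <<'E'
from bench import *
import cv2, numpy as np
def blob(im,lo,hi,near,r=16):
    hsv=cv2.cvtColor(im,cv2.COLOR_BGR2HSV); m=cv2.inRange(hsv,lo,hi)
    k=np.zeros_like(m); cv2.circle(k,near,r,255,-1); m&=k
    n,l,s,c=cv2.connectedComponentsWithStats(m); i=1+np.argmax(s[1:,4]); return c[i],s[i]
def plane(n,uv,z):
    c=get_calibration(n); R,t=c["R"],c["t"]; d=R.T@np.linalg.solve(c["camera_matrix"],[*uv,1]); o=-R.T@t
    return o+d*(z-o[2])/d[2]
def tri(us,ut):
    P=[]
    for n in("scene","top"):
        c=get_calibration(n); P.append(c["camera_matrix"]@np.c_[c["R"],c["t"]])
    X=cv2.triangulatePoints(P[0],P[1],np.array(us,float).reshape(2,1),np.array(ut,float).reshape(2,1)); return (X[:3]/X[3]).ravel()
E
python3 - <<'E'
from h import *
np.set_printoptions(precision=4,suppress=True)
s=cv2.imread("pics/scene0.png");t=cv2.imread("pics/top0.png")
Y=((20,120,100),(35,255,255)); K=((0,0,0),(180,255,60))
for nm,a,b,col,z in [("capL",(402,208),(247,315),Y,.095),("capR",(216,265),(397,192),Y,.095),("padL",(337,205),(310,285),K,.118),("padM",(299,216),(341,259),K,.118),("padR",(262,228),(372,233),K,.118)]:
    r=10 if "pad" in nm else 16
    u,su=blob(s,*col,a,r);v,sv=blob(t,*col,b,r)
    print(nm,u,su[2:],v,sv[2:],tri(u,v),plane("scene",u,z),plane("top",v,z))
v,_=blob(t,(170,120,60),(180,255,255),(336,216),14) if 0 else (0,0)
hs=cv2.cvtColor(s,cv2.COLOR_BGR2HSV)
m=cv2.inRange(hs,(0,150,90),(8,255,255))|cv2.inRange(hs,(172,150,90),(180,255,255));m[:,320:]=0
m[:240]=0
ys,xs=m.nonzero();print("red",xs.mean(),ys.mean(),len(xs),plane("scene",((xs.min()+xs.max())/2,(ys.min()+ys.max())/2),.036))
for nm,uv in [("carton corners",(336,294)),("",(362,301)),("",(347,349)),("",(319,341))]: print(nm,plane("top",uv,.045))
print(plane("top",(365,281),.03),plane("top",(387,279),.03))
E
```

```text
capL [400.8023 206.4186] [10 12 86] [246.7143 314.9121] [13 13 91] [0.4291 0.1743 0.0949] [0.4291 0.1747 0.095 ] [0.4291 0.1738 0.095 ]
capR [216.2472 264.7865] [10 13 89] [397.1882 191.2588] [12 12 85] [ 0.6137 -0.1318  0.0952] [ 0.6137 -0.1307  0.095 ] [ 0.614  -0.1332  0.095 ]
padL [337.0547 204.7344] [ 15  13 128] [309.8815 284.3037] [ 13  13 135] [0.4613 0.0576 0.115 ] [0.4632 0.0585 0.118 ] [0.4608 0.0568 0.118 ]
padM [299.2846 215.878 ] [ 14  13 123] [341.155  258.3643] [ 13  13 129] [ 0.4982 -0.0047  0.1152] [ 0.4999 -0.0043  0.118 ] [ 0.4976 -0.0045  0.118 ]
padR [261.5659 227.5736] [ 14  13 129] [371.4876 232.9669] [ 12  13 121] [ 0.5355 -0.0661  0.1155] [ 0.5369 -0.0652  0.118 ] [ 0.5348 -0.066   0.118 ]
red 269.8225806451613 293.3763440860215 186 [ 0.6711 -0.0925  0.036 ]
carton corners [0.4477 0.0106 0.045 ]
 [ 0.427  -0.0353  0.045 ]
 [0.3453 0.0078 0.045 ]
 [0.3676 0.0559 0.045 ]
[ 0.4658 -0.0498  0.03  ] [ 0.4629 -0.0925  0.03  ]
```

>>> {"name": "arm_command", "arguments": {
  "dp": [
    [0.18,-0.17,-0.01],
    [0.36,-0.34,-0.02],
    [0.54,-0.5,-0.03],
    [0.73,-0.67,-0.04],
    [0.73,-0.67,-0.04]
  ],
  "turn": [
    [0,0,-0.06],
    [0,0,-0.12],
    [0,0,-0.19],
    [0,0,-0.25],
    [0,0,-0.25]
  ],
  "jaw": [0,0,0,0,0]
}}

```text
time_s: 0.72
eef_pos: [0.3307, -0.2978, 0.2412]
eef_rot: [-0.0, 0.963, 0.269, 0.0]
wrist_force: [-0.0, 0.1, -0.2]
opening: 0.001
grasp_force: 0.0
```

```bash
cat >> h.py <<'E'
from scipy.spatial.transform import Rotation as Rn
PSI=np.arctan2(.6137-.4291,.1743+.1318); EX=np.array([np.cos(PSI),np.sin(PSI),0]);EY=np.array([-np.sin(PSI),np.cos(PSI),0])
MID=np.array([.4984,-.0045,0])+.088*EX   # tester origin
def T(x,y,z): return MID+x*EX+y*EY+[0,0,z]
def go(p):
    o=get_obs(); w=o["eef_rot"]; R=Rn.from_quat([*w[1:],w[0]]).as_matrix()
    d=R.T@(np.array(p)-o["eef_pos"]); yaw=np.arctan2(R[1,0],R[0,0])
    return np.round(d/.25,3), "turnz",round((yaw-PSI)/.5236,3)
def tp():
    o=get_obs(); d=o["eef_pos"]-MID; return o["time_s"],np.round([d@EX,d@EY,d[2]],4),np.round([o["wrist_force"]@EX,o["wrist_force"]@EY,o["wrist_force"][2]],2),round(o["opening"],2)
E
python3 - <<'E'
from h import *
print("psi",PSI,"ring",plane("scene",(280,289),.036),"anvilR",T(0,-.072,0)); print(T(-.055,.235,.2),T(-.055,-.21,.2))
print(get_obs()["eef_pos"],tp(),go(T(-.14,-.04,.26)),go(T(-.055,.235,.2)))
E
```

```text
psi 0.54267445015007 ring [ 0.61260889 -0.01908669  0.036     ] anvilR [ 0.61093991 -0.02071013  0.        ]
[0.40529832 0.21377981 0.2       ] [ 0.6351088 -0.1672873  0.2      ]
[ 0.33071736 -0.29780413  0.24116059] (0.725, array([-0.3831, -0.1646,  0.2412]), array([ 0.01,  0.06, -0.15]), 0.0) (array([ 0.974, -0.496, -0.074]), 'turnz', np.float64(0.005)) (array([ 1.316, -1.595,  0.167]), 'turnz', np.float64(0.005))
```

>>> {"name": "arm_command", "arguments": {
  "dp": [
    [0.17,-0.17,0],
    [0.34,-0.34,0],
    [0.51,-0.51,0],
    [0.67,-0.67,0],
    [0.83,-0.83,0]
  ],
  "turn": [
    [0,0,0],
    [0,0,0],
    [0,0,0],
    [0,0,0],
    [0,0,0]
  ],
  "jaw": [0,0,0,0,0]
}}

```text
time_s: 1.35
eef_pos: [0.4013, -0.0159, 0.2414]
eef_rot: [0.0, 0.964, 0.266, 0.0]
wrist_force: [1.0, -0.2, 0.2]
opening: 0.001
grasp_force: 0.0
```

>>> {"name": "arm_command", "arguments": {
  "dp": [
    [0.12,-0.19,0],
    [0.24,-0.38,0],
    [0.36,-0.57,0],
    [0.48,-0.76,0],
    [0.48,-0.76,0]
  ],
  "turn": [
    [0,0,0],
    [0,0,0],
    [0,0,0],
    [0,0,0],
    [0,0,0]
  ],
  "jaw": [0,0,0,0,0]
}}

```text
time_s: 1.98
eef_pos: [0.406, 0.2105, 0.2409]
eef_rot: [-0.0, 0.963, 0.269, -0.0]
wrist_force: [-0.8, -1.3, -0.6]
opening: -0.001
grasp_force: 0.0
```

```bash
python3 - <<'E'
from h import *
print(get_obs()["eef_pos"],tp(),go(T(-.055,.235,.2)),go(T(-.055,.235,.082)))
cv2.imwrite("pics/w1.png",camera("wrist"))
E
```

```text
[0.40595302 0.21054996 0.24092707] (1.975, array([-0.0561,  0.2319,  0.2409]), array([-1.31, -0.67, -0.57]), -0.0) (array([ 0.005, -0.012,  0.164]), 'turnz', np.float64(0.004)) (array([ 0.005, -0.012,  0.636]), 'turnz', np.float64(0.004))
```

View pics/w1.png

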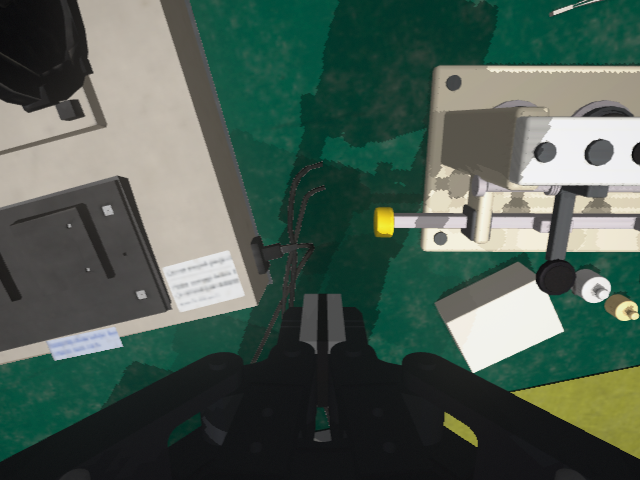

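The wrist view shows the cap at (384,222), the bar nearly horizontal and the carton below it on the right. A grey machine stands on the left, with its edge near (250,230), so I check its height and the clearance before going down.

```bash
python3 - <<'E'
from h import *
np.set_printoptions(precision=4,suppress=True)
o=get_obs();w=o["eef_rot"];R=Rn.from_quat([*w[1:],w[0]]).as_matrix();c=get_calibration("wrist");M=c["mount"]
def wr(uv,z):
    d=R@M[:3,:3]@np.linalg.solve(c["camera_matrix"],[*uv,1]);s=R@M[:3,3]+o["eef_pos"];p=s+d*(z-s[2])/d[2];q=p-MID;return q@EX,q@EY,z
print("cap face",wr((375,222),.095),"capL c",wr((384,222),.095),"padL",wr((556,277),.12))
for z in(.03,.06,.1,.15):print(z,wr((255,245),z),wr((236,175),z),wr((262,300),z))
for a,b in [((430,185),(235,382)),((434,180),(237,381))]:
    X=tri(a,b);q=X-MID;print("mach corner",q@EX,q@EY,X[2])
q=tri((400.8,206.4),(246.7,314.9))-MID;print("capL",q@EX,q@EY)
E
```

```text
cap face (np.float64(-0.05773139092671274), np.float64(0.19097980594010244), 0.095) capL c (np.float64(-0.05773180472053388), np.float64(0.18457310471594274), 0.095) padL (np.float64(-0.08984972729573219), np.float64(0.07049891189095929), 0.12)
0.03 (np.float64(-0.09467453657160599), np.float64(0.2880418981799526), 0.03) (np.float64(-0.032878804576897916), np.float64(0.3012918891855918), 0.03) (np.float64(-0.1476841766903767), np.float64(0.28398398054713503), 0.03)
0.06 (np.float64(-0.08551907737308818), np.float64(0.2830179652821093), 0.06) (np.float64(-0.02896730483145217), np.float64(0.29514356770387196), 0.06) (np.float64(-0.13403034204695627), np.float64(0.27930440080837754), 0.06)
0.1 (np.float64(-0.07331179844173111), np.float64(0.2763193880849849), 0.1) (np.float64(-0.023751971837524533), np.float64(0.2869458057282455), 0.1) (np.float64(-0.11582522918906239), np.float64(0.2730649611567009), 0.1)
0.15 (np.float64(-0.058052699777534716), np.float64(0.2679461665885793), 0.15) (np.float64(-0.017232805595114933), np.float64(0.2766986032587125), 0.15) (np.float64(-0.093068838116695), np.float64(0.2652656615921052), 0.15)
mach corner -0.12094493800295131 0.2890765647630116 0.027752394145030376
mach corner -0.12008237349934368 0.2879118419748936 0.04761494284603299
capL -0.05497857574481535 0.18888999519849173
```

>>> {"name": "arm_command", "arguments": {
  "dp": [
    [0,0.04,0.15],
    [0,0.04,0.32],
    [0,0.04,0.5],
    [0,0.04,0.63],
    [0,0.04,0.63]
  ],
  "turn": [
    [0,0,0],
    [0,0,0],
    [0,0,0],
    [0,0,0],
    [0,0,0]
  ],
  "jaw": [0,0,0,0,0]
}}

```text
time_s: 2.65
eef_pos: [0.4095, 0.1972, 0.0815]
eef_rot: [-0.0, 0.964, 0.265, -0.003]
wrist_force: [0.0, 0.6, -0.4]
opening: 0.003
grasp_force: 0.0
```

```bash
python3 - <<'E'
from h import *
print(tp())
E
```

```text
(2.65, array([-0.06  ,  0.2187,  0.0815]), array([ 0.31,  0.49, -0.39]), 0.0)
```

>>> {"name": "arm_command", "arguments": {
  "dp": [
    [0.012,0.02,0],
    [0.012,0.04,0],
    [0.012,0.06,0],
    [0.012,0.08,0],
    [0.012,0.1,0]
  ],
  "turn": [
    [0,0,0],
    [0,0,0],
    [0,0,0],
    [0,0,0],
    [0,0,0]
  ],
  "jaw": [0,0,0,0,0]
}}

```text
time_s: 3.28
eef_pos: [0.427, 0.1793, 0.0841]
eef_rot: [-0.0, 0.964, 0.267, 0.0]
wrist_force: [-1.1, 1.8, 0.4]
opening: 0.003
grasp_force: 0.9
```

>>> {"name": "arm_command", "arguments": {
  "dp": [
    [0,0.008,0],
    [0,0.016,0],
    [0,0.024,0],
    [0,0.024,0]
  ],
  "turn": [
    [0,0,0],
    [0,0,0],
    [0,0,0],
    [0,0,0]
  ],
  "jaw": [0,0,0,0]
}}

```text
time_s: 3.78
eef_pos: [0.4297, 0.1741, 0.0837]
eef_rot: [0.0, 0.964, 0.267, -0.0]
wrist_force: [0.2, 0.2, 0.6]
opening: 0.002
grasp_force: 0.0
```

```bash
python3 - <<'E'
from h import *
print(tp())
E
```

```text
(3.775, array([-0.0546,  0.1884,  0.0837]), array([0.25, 0.13, 0.59]), 0.0)
```

>>> {"name": "arm_command", "arguments": {
  "dp": [
    [0,0.006,0.004],
    [0,0.012,0.004],
    [0,0.018,0.004],
    [0,0.018,0.004]
  ],
  "turn": [
    [0,0,0],
    [0,0,0],
    [0,0,0],
    [0,0,0]
  ],
  "jaw": [0,0,0,0]
}}

```text
time_s: 4.28
eef_pos: [0.4305, 0.1728, 0.0827]
eef_rot: [-0.003, 0.964, 0.266, -0.001]
wrist_force: [-5.5, 14.5, 5.5]
opening: 0.001
grasp_force: 7.6
```

```bash
python3 - <<'E'
from h import *
print(tp())
t=camera("top");cv2.imwrite("pics/t1.png",t)
v,s=blob(t,(20,120,100),(35,255,255),(397,192),25);p=plane("top",v,.095)-MID;print(v,p@EX,p@EY)
v=(397.1882,191.2588);p=plane("top",v,.095)-MID;print(v,p@EX,p@EY)
E
```

```text
(4.275, array([-0.0546,  0.1869,  0.0827]), array([ 2.73, 15.24,  5.48]), 0.0)
[405.57142857 184.49450549] -0.05571212003410669 -0.1914343260960531
(397.1882, 191.2588) -0.0555091382545477 -0.16993756346637673
```

>>> {"name": "arm_command", "arguments": {
  "dp": [
    [0,-0.06,0],
    [0,-0.12,0],
    [0,-0.12,-0.15],
    [0,-0.12,-0.35],
    [-0.12,-0.12,-0.42]
  ],
  "turn": [
    [0,0,0],
    [0,0,0],
    [0,0,0],
    [0,0,0],
    [0,0,0]
  ],
  "jaw": [0,0,0,0,0]
}}

```text
time_s: 4.95
eef_pos: [0.3932, 0.1815, 0.1911]
eef_rot: [0.001, 0.964, 0.267, 0.003]
wrist_force: [0.5, -0.6, -0.2]
opening: 0.005
grasp_force: 0.0
```

```bash
python3 - <<'E'
from h import *
print(tp(),go(T(-.089,-.072,.16)))
E
```

```text
(4.95, array([-0.082 ,  0.2136,  0.1911]), array([ 0.09, -0.77, -0.16]), 0.0) (array([-0.026,  1.142,  0.128]), 'turnz', np.float64(-0.004))
```

>>> {"name": "arm_command", "arguments": {
  "dp": [
    [-0.02,0.2,0],
    [-0.02,0.4,0],
    [-0.02,0.6,0],
    [-0.02,0.8,0],
    [-0.02,1.0,0]
  ],
  "turn": [
    [0,0,0],
    [0,0,0],
    [0,0,0],
    [0,0,0],
    [0,0,0]
  ],
  "jaw": [0,0,0,0,0]
}}

```text
time_s: 5.58
eef_pos: [0.5157, -0.0374, 0.1877]
eef_rot: [0.0, 0.964, 0.267, -0.0]
wrist_force: [-0.6, -0.9, 0.2]
opening: 0.0
grasp_force: 0.0
```

>>> {"name": "arm_command", "arguments": {
  "dp": [
    [0,0.1,0],
    [0,0.14,0],
    [0,0.14,0]
  ],
  "turn": [
    [0,0,0],
    [0,0,0],
    [0,0,0]
  ],
  "jaw": [0,0,0]
}}

```text
time_s: 5.95
eef_pos: [0.5327, -0.0656, 0.1875]
eef_rot: [-0.0, 0.964, 0.267, -0.0]
wrist_force: [-1.0, -0.6, 0.4]
opening: -0.0
grasp_force: 0.0
```

```bash
python3 - <<'E'
from h import *
print(tp(),go(T(-.089,-.072,.125)))
cv2.imwrite("pics/w2.png",camera("wrist"))
E
```

```text
(5.95, array([-0.0901, -0.07  ,  0.1875]), array([-1.17,  0.04,  0.43]), -0.0) (array([0.005, 0.008, 0.25 ]), 'turnz', np.float64(-0.005))
```

View pics/w2.png

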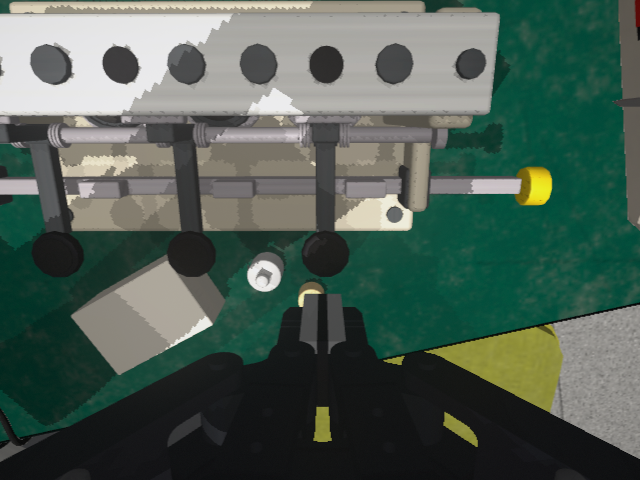

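The wrist view shows the fingers in line with the right pad at (326,254). Both blocks on the bar are clear of the lever arms, and the right cap is at (535,186).

>>> {"name": "arm_command", "arguments": {
  "dp": [
    [0.005,0.006,0.1],
    [0.005,0.006,0.18],
    [0.005,0.006,0.24],
    [0.005,0.006,0.27],
    [0.005,0.006,0.29]
  ],
  "turn": [
    [0,0,0],
    [0,0,0],
    [0,0,0],
    [0,0,0],
    [0,0,0]
  ],
  "jaw": [0,0,0,0,0]
}}

```text
time_s: 6.62
eef_pos: [0.5349, -0.0666, 0.1154]
eef_rot: [-0.0, 0.964, 0.267, -0.0]
wrist_force: [-1.9, 0.2, 2.3]
opening: 0.003
grasp_force: 1.2
```

>>> {"name": "arm_command", "arguments": {
  "dp": [
    [0,0,0.01],
    [0,0,0.02],
    [0,0,0.026],
    [0,0,0.026]
  ],
  "turn": [
    [0,0,0],
    [0,0,0],
    [0,0,0],
    [0,0,0]
  ],
  "jaw": [0,0,0,0]
}}

```text
time_s: 7.12
eef_pos: [0.5354, -0.0672, 0.109]
eef_rot: [0.0, 0.964, 0.267, 0.0]
wrist_force: [1.3, 0.7, 1.0]
opening: 0.002
grasp_force: 0.7
```

```bash
python3 - <<'E'
from h import *
print(tp())
s=camera("scene")
a=cv2.imread("pics/scene0.png")
cv2.imwrite("pics/c1.png",cv2.resize(np.vstack([a[190:340,210:410],s[190:340,210:410]]),None,fx=2,fy=2))
E
```

```text
(7.125, array([-0.0887, -0.0728,  0.109 ]), array([ 1.46, -0.05,  0.95]), 0.0)
```

View pics/c1.png

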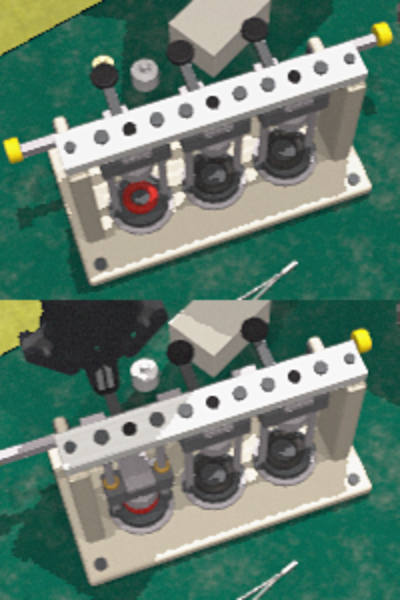

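The lower crop (now) shows the red station's weight down on the ring, the others unchanged. I press slightly further for margin, then lift.

>>> {"name": "arm_command", "arguments": {
  "dp": [
    [0,0,0.008],
    [0,0,0.008],
    [0,0,-0.03],
    [0,0,-0.07],
    [0,0,-0.2]
  ],
  "turn": [
    [0,0,0],
    [0,0,0],
    [0,0,0],
    [0,0,0],
    [0,0,0]
  ],
  "jaw": [0,0,0,0,0]
}}

```text
time_s: 7.8
eef_pos: [0.5335, -0.0665, 0.1581]
eef_rot: [-0.001, 0.964, 0.267, -0.002]
wrist_force: [0.7, -0.8, -0.1]
opening: -0.002
grasp_force: 0.0
```

>>> {"name": "arm_command", "arguments": {
  "dp": [
    [0,0.1,-0.18],
    [0,0.3,-0.22],
    [0,0.5,-0.22],
    [0,0.65,-0.22],
    [0,0.65,-0.22]
  ],
  "turn": [
    [0,0,0],
    [0,0,0],
    [0,0,0],
    [0,0,0],
    [0,0,0]
  ],
  "jaw": [0,0,0,0,0]
}}

```text
time_s: 8.43
eef_pos: [0.6189, -0.2088, 0.2139]
eef_rot: [0.0, 0.964, 0.265, -0.0]
wrist_force: [0.2, 1.1, 0.9]
opening: 0.001
grasp_force: 0.0
```

```bash
python3 - <<'E'
from h import *
print(tp(),go(T(-.055,-.224,.082)))
s=camera("scene")
cv2.imwrite("pics/c2.png",cv2.resize(s[190:340,210:410],None,fx=3,fy=3))
E
```

```text
(8.425, array([-0.0903, -0.2371,  0.2139]), array([0.7 , 0.84, 0.88]), 0.0) (array([ 0.141, -0.054,  0.528]), 'turnz', np.float64(-0.011))
```

View pics/c2.png

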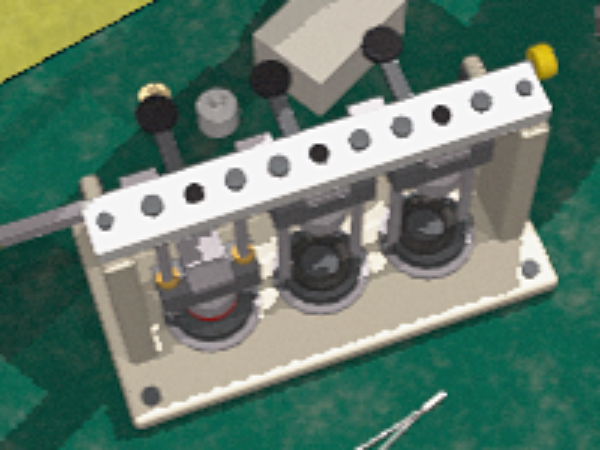

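The weight lies on the red ring, the lever has sprung back, and the other stations are unchanged. Next I check the clearance to the machine on the right before going down beside the right cap.

```bash
python3 - <<'E'
from h import *
o=get_obs();np.save("o3.npy",np.r_[o["eef_pos"],o["eef_rot"]])
cv2.imwrite("pics/w3.png",camera("wrist"))
X=tri((180,340),(397,133));q=X-MID;print("switch",q@EX,q@EY,X[2])
X=tri((140,285),(455,178));q=X-MID;print("corner",q@EX,q@EY,X[2])
E
```

```text
switch 0.044787299869309224 -0.26491716143583577 0.06386940185384314
corner -0.09937748593899787 -0.31350102485959985 0.02312215260507189
```

View pics/w3.png

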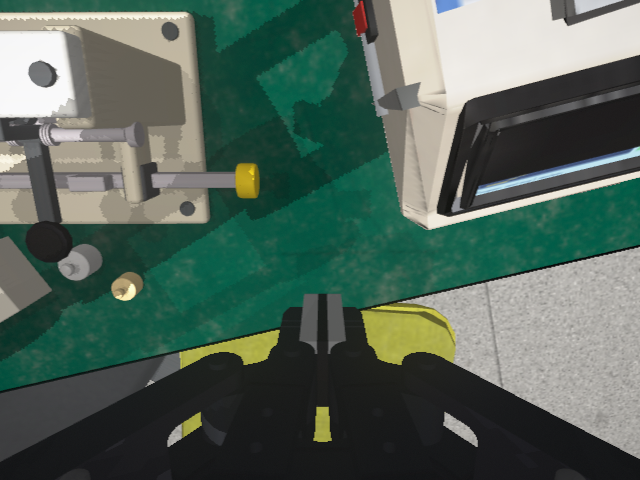

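```bash
python3 - <<'E'
from h import *
np.set_printoptions(precision=4,suppress=True)
v=np.load("o3.npy");w=v[3:];R=Rn.from_quat([*w[1:],w[0]]).as_matrix();c=get_calibration("wrist");M=c["mount"]
Rw=R@M[:3,:3];ow=R@M[:3,3]+v[:3];Pw=c["camera_matrix"]@np.c_[Rw.T,-Rw.T@ow]
t=get_calibration("top");Pt=t["camera_matrix"]@np.c_[t["R"],t["t"]]
for a,b in [((442,213),(462,160)),((468,100),(445,148)),((428,228),(455,178)),((445,92),(433,140)),((362,18),(397,133)),((248,181),(405.6,184.5))]:
    X=cv2.triangulatePoints(Pw,Pt,np.array(a,float).reshape(2,1),np.array(b,float).reshape(2,1));X=(X[:3]/X[3]).ravel();q=X-MID;print(a,q@EX,q@EY,X[2], cv2.norm(Pt[:2]@np.r_[X,1]/(Pt[2]@np.r_[X,1])-b))
def wr(uv,z):
    d=Rw@np.linalg.solve(c["camera_matrix"],[*uv,1]);p=ow+d*(z-ow[2])/d[2]-MID;return np.array([p@EX,p@EY])
print("capface",wr((259,181),.095),"wall foot",wr((405,215),.01),wr((385,140),.01),"upper edge",[wr((440,92),z) for z in(.05,.1,.15)])
E
```

```text
(442, 213) -0.08484181940772759 -0.3221880725378479 0.0705852932530918 0.580104720196183
(468, 100) -0.012621780191187149 -0.3827934682769496 -0.059618131207779 3.969082336578354
(428, 228) -0.10155481591468148 -0.31699648757039295 0.022255683829969133 3.497616167010814
(445, 92) -0.00463694035144302 -0.33070292644711075 0.0292153801371988 1.5116782367965325
(362, 18) 0.03869826501266098 -0.2613875780383561 0.07778961663426749 0.34833520449956795
(248, 181) -0.056560744802551736 -0.19078343526818767 0.09715441131883333 0.24748466626602947
capface [-0.0574 -0.1975] wall foot [-0.099  -0.3074] [-0.0369 -0.2881] upper edge [array([-0.0027, -0.3191]), array([-0.0055, -0.3058]), array([-0.0083, -0.2924])]
```

>>> {"name": "arm_command", "arguments": {
  "dp": [
    [0.14,-0.055,0],
    [0.14,-0.055,0.15],
    [0.14,-0.055,0.32],
    [0.14,-0.055,0.47],
    [0.14,-0.055,0.53]
  ],
  "turn": [
    [0,0,0],
    [0,0,0],
    [0,0,0],
    [0,0,0],
    [0,0,0]
  ],
  "jaw": [0,0,0,0,0]
}}

```text
time_s: 9.15
eef_pos: [0.6395, -0.1744, 0.079]
eef_rot: [-0.002, 0.964, 0.267, -0.002]
wrist_force: [0.0, 0.4, -0.9]
opening: 0.0
grasp_force: 0.0
```

>>> {"name": "arm_command", "arguments": {
  "dp": [
    [0,0,0],
    [0,-0.02,0],
    [0,-0.04,0],
    [0,-0.06,0],
    [0,-0.08,0]
  ],
  "turn": [
    [0,0,0],
    [0,0,0],
    [0,0,0],
    [0,0,0],
    [0,0,0]
  ],
  "jaw": [0,0,0,0,0]
}}

```text
time_s: 9.78
eef_pos: [0.6317, -0.1596, 0.0823]
eef_rot: [0.001, 0.964, 0.267, 0.001]
wrist_force: [0.5, -1.8, 1.5]
opening: -0.001
grasp_force: 0.9
```

```bash
python3 - <<'E'
from h import *
print(tp())
E
```

```text
(9.775, array([-0.0539, -0.2017,  0.0823]), array([-0.53, -1.81,  1.49]), -0.0)
```

>>> {"name": "arm_command", "arguments": {
  "dp": [
    [0,-0.014,0],
    [0,-0.028,0],
    [0,-0.04,0],
    [0,-0.046,0],
    [0,-0.052,0]
  ],
  "turn": [
    [0,0,0],
    [0,0,0],
    [0,0,0],
    [0,0,0],
    [0,0,0]
  ],
  "jaw": [0,0,0,0,0]
}}

```text
time_s: 10.4
eef_pos: [0.6244, -0.1482, 0.0812]
eef_rot: [-0.0, 0.964, 0.267, -0.0]
wrist_force: [1.5, -1.4, 1.2]
opening: -0.003
grasp_force: 0.8
```

```bash
python3 - <<'E'
from h import *
print(tp())
E
```

```text
(10.4, array([-0.0543, -0.1882,  0.0812]), array([ 0.54, -1.99,  1.24]), -0.0)
```

>>> {"name": "arm_command", "arguments": {
  "dp": [
    [0,-0.006,0],
    [0,-0.012,0],
    [0,-0.018,0],
    [0,-0.018,0]
  ],
  "turn": [
    [0,0,0],
    [0,0,0],
    [0,0,0],
    [0,0,0]
  ],
  "jaw": [0,0,0,0]
}}

```text
time_s: 10.9
eef_pos: [0.6234, -0.1465, 0.0815]
eef_rot: [0.002, 0.964, 0.266, 0.001]
wrist_force: [5.7, -8.9, -3.4]
opening: -0.001
grasp_force: 5.0
```

```bash
python3 - <<'E'
from h import *
print(tp())
E
```

```text
(10.9, array([-0.0543, -0.1862,  0.0815]), array([  0.29, -10.6 ,  -3.42]), -0.0)
```

>>> {"name": "arm_command", "arguments": {
  "dp": [
    [0,-0.008,0],
    [0,-0.008,0]
  ],
  "turn": [
    [0,0,0],
    [0,0,0]
  ],
  "jaw": [0,0]
}}

```text
time_s: 11.15
eef_pos: [0.6234, -0.1464, 0.0817]
eef_rot: [0.004, 0.964, 0.266, 0.002]
wrist_force: [9.5, -12.6, -8.2]
opening: 0.004
grasp_force: 8.1
```

>>> {"name": "arm_command", "arguments": {
  "dp": [
    [0,0.05,0],
    [0,0.13,0],
    [0,0.13,-0.15],
    [0,0.13,-0.35],
    [0,0.13,-0.5]
  ],
  "turn": [
    [0,0,0],
    [0,0,0],
    [0,0,0],
    [0,0,0],
    [0,0,0]
  ],
  "jaw": [0,0,0,0,0]
}}

```text
time_s: 11.78
eef_pos: [0.6378, -0.1704, 0.208]
eef_rot: [-0.0, 0.964, 0.267, -0.0]
wrist_force: [0.1, -0.3, -0.2]
opening: -0.0
grasp_force: 0.0
```

>>> {"name": "arm_command", "arguments": {
  "dp": [
    [-0.2,0,-0.05],
    [-0.4,0,-0.1],
    [-0.6,0,-0.1],
    [-0.8,0,-0.1],
    [-0.8,0,-0.1]
  ],
  "turn": [
    [0,0,0],
    [0,0,0],
    [0,0,0],
    [0,0,0],
    [0,0,0]
  ],
  "jaw": [0,0,0,0,0]
}}

```text
time_s: 12.4
eef_pos: [0.4637, -0.2744, 0.231]
eef_rot: [-0.001, 0.964, 0.265, -0.001]
wrist_force: [0.7, 0.2, -0.3]
opening: 0.002
grasp_force: 0.0
```

```bash
python3 - <<'E'
from h import *
print(tp())
s=camera("scene");t=camera("top")
Y=((20,120,100),(35,255,255))
print(blob(s,*Y,(402,208))[0],blob(s,*Y,(216,265))[0],blob(t,*Y,(247,315))[0])
cv2.imwrite("pics/c4.png",cv2.resize(s[180:340,200:420],None,fx=3,fy=3))
E
```

```text
(12.4, array([-0.257 , -0.2132,  0.231 ]), array([ 0.66, -0.19, -0.31]), 0.0)
[401.57608696 206.26086957] [216.68888889 264.45555556] [246.2826087  315.20652174]
```

View pics/c4.png

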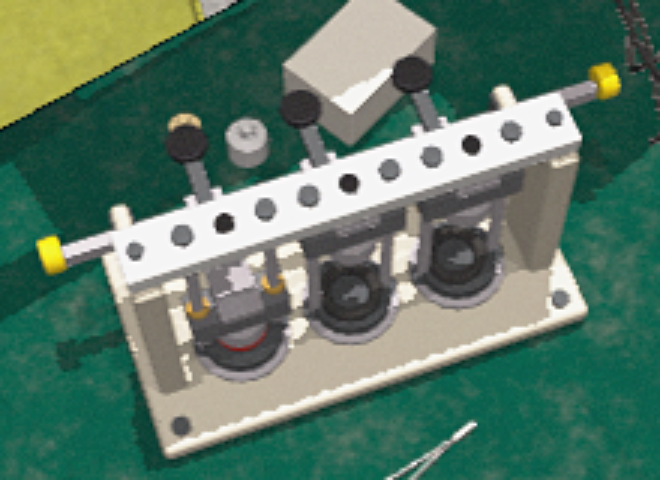

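The bar is fully left again, slightly past where it started. The red station's weight is on its ring, and everything else is unmoved.

```bash
python3 -c "
from bench import *
print(hand_in())"
```

```text
the job is handed in; nothing more can be done
None
```

I ran the drop test on the red ring only (right station): its weight is on the ring, the lever sprang back, the safety bar is fully left again, the arm is clear with nothing else moved in the last pictures, and the job was handed in at about 12.5 s.

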